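# Fasten the marker holder to the desk rail with a quarter-turn nut

## Robot

A 6-joint arm with a two-finger parallel gripper is mounted at the origin on the work surface. World frame = base frame: x ahead of the robot, y to its left, z up, the work surface at z = 0. Lengths are in mm, angles in rad, forces in N, time in s.
With the tool pointing down it reaches from about 250 to 775 mm from the base axis. Payload 4 kg.
Tool frame: the origin (TCP) lies at the centre of the arm's flange, where the gripper is bolted on; the fingertips stand ahead of it and the grasp point (between the pads) lies 155 mm ahead of it (arm.tips_ahead is the z of the fingertips in the tool frame, in mm); z points along the fingers, y is the line along which they close (so a half turn about z gives the same grasp; the last joint's range is limited). The gripper opens to 85 mm and grips with 20 to 120 N. Pads are 22 mm wide; open, the fingers measure 114 mm over their backs; the gripper's body (76 mm by 85 mm) begins 54 mm behind the grasp point. The pads swing forward as they close: fully open they stand 13 mm farther back than shut.
Start: joints at [1.028, 0.087, 1.371, -0, 1.684, -0.103], TCP at [234.17, 497.659, 404.741] pointing down, gripper open.
Joint ranges: [-3.1, 3.1], [-0.76, 2.03], [0.27, 2.55], [-1.08, 4.22], [0.17, 2.65], [-2.57, 2.57]. Speed limits (rad/s): [2.79, 2.79, 3.14, 3.14, 3.14, 3.14].

## Interface

Orientations are given as a 3x3 rotation matrix whose columns are the frame's x, y, z axes.
In Python, from plant import arm gives the robot as it stands.
- The arm moves only by the tool apply_moves, never from a script. Its argument "increments" is a list of rows, each an object of numbers: "jaw": the opening in per cent of the stroke, from 0 (shut) to 100 (fully open); "dx", "dy", "dz": the shift along the world's x, y, z in mm; "yaw": the turn about the world's z in rad. In form: [{"jaw": .., "dx": .., "dy": .., "dz": .., "yaw": ..}, ...]. A call has 1 to 10 rows; each row shifts and turns the commanded pose from where the row before left it; what a row does not reach is not made up. A row lasts 1/12 s, in which the tool goes at most 41.7 mm and 7.16 degrees, less where a joint would pass 70% of its speed; a pose out of reach is approached as far as the arm can. A call is refused whole if a number of a shift passes 41.7 or a number of a turn 0.125, either way. A call with a gripper value outside its range is refused whole. The fingers move at their own pace and stop on an object; "squeeze" is the grip in N (left out, the last holds). Time passes only in rows, so rows that do not move let the fingers close. It gives the time, the measured TCP pose, the force, the opening and the grip force at its end, in the units of the state.
- arm.observe(): the state, without advancing time (a new reading comes with each control period).
- arm.read_camera(name): name is "scene" or "side" or "wrist"; returns the picture (420x560x3 uint8, red, green, blue); there is no depth.
- arm.camera_model(name): a dict with "mtx" (3x3 intrinsics, pixels), "R" (3x3) and "t" (3): a world point X has camera coordinates R X + t; the wrist camera has in their place "hand_eye" (4x4, takes a point from camera to tool coordinates, whose origin is the TCP and whose axes are the flange's). Camera axes: x right, y down, z forward; pixel columns grow to the right and rows downward; lengths in mm; the calibration is good to about 2 mm. The wrist camera is an equidistant fisheye: a pixel r from the principal point sees the ray r / f radians off the axis. A picture is of the moment at which its call begins: read the wrist's pose just before it. camera_model takes no time and is no camera call.
- arm.sign_off(): hands the job in; it is judged then, once.
The state is a dict: "time_s": time; "joints": joint angles; "joint_vel": joint speeds; "effort": joint torques, N m; "eef_pos": TCP position; "orientation": TCP orientation; "contact_force": force on the tool from outside, world axes, zero at the start; "wrist_torque": the same for the moment, N m; "width": finger opening in mm; "grasp_force": force on a finger pad.
Only numpy, scipy, OpenCV 4.12 (cv2) and the standard library are available. Lean on these libraries where they do the work, as an engineer would, in place of code of your own. Each camera call takes 0.05 s, during which the arm holds its last target. There are 200 camera calls.

## Task

Fold both flaps of the small carton outward, well past upright, and leave them open. Take the T-handled rail nut out, lower it foot first through the window in the marker holder's foot plate until its collar lies flat on the plate, and let go of it. Then push an end of its handle round a quarter turn, so that the handle lies squarely across the rail and the nut is locked; leave the phone, the loose marker and the bangle where they are.

Things in the scene. Friction and masses are not known exactly. Their poses are not given: they have to be found in the camera images.
- carton: Small cardboard carton, fixed to the desk, 150 (x) x 130 (y) x 90 mm high, walls 4 mm; origin under its centre, z up. Two flaps on its +y and -y rims half close the top. A white insert fills it to 40 mm above the desk; a pocket in its middle, 18 (x) x 36 (y) mm, holds the rail nut upright, handle along the carton's y, handle top 76 mm above the desk.
- flap_left (a joint): Angle of the flap on the +y rim: 0 flat over the opening, 1.57 upright, more is folded outward to +y, stop at 3.4. Starts ajar, 0.5 to 0.9. Hinge along the carton's x at y = +63 mm, 90 mm high. Flap 144 mm along the hinge, 46 mm from hinge to free edge, 3 mm thick. Stays where it is left (0.01 N m). It jams if its free edge is pushed level: push up and out, along the edge's arc.
- flap_right (a joint): The same for the flap on the -y rim of the carton (hinge at y = -63 mm), which folds outward to -y.
- rail_nut: Loose T-handled rail nut, about 120 g, 58 mm tall; origin at the centre of its underside, z up its axis. From below: steel foot 12 (x) x 30 (y) x 8 mm; neck 11 mm thick up to 22 mm; round collar 28 mm across, 22 to 26 mm; stem 16 mm thick up to 44 mm; black bar handle 12 (x) x 74 (y) mm, 44 to 58 mm. Handle and foot are parallel, along y; the ends are alike.
- rail: Aluminium T-slot rail fixed to the desk, 50 mm wide (x), from y -90 to +170 mm; origin on the desk under the middle of the window, z up. A white foot plate lies on it. The slot is 18 mm wide down to 22 mm above the desk, then 40 mm wide down to 6 mm, so the nut's foot can turn under the lips. With the collar on the plate the nut's origin is 12 mm above the rail's.
- window (a point): Centre of the open window, 18 (rail's x) x 40 (rail's y) mm, in the foot plate, level with the plate's top, 34 mm above the desk. Around it lies bare plate and rail, nothing higher, to the -y side.
- holder_cup (a point): Centre of the mouth of the marker holder's white cup, part of the rail's fittings, 115 mm from the window towards the rail's +y: 60 mm across, rim 109 mm above the desk, three markers in it reach up to 152 mm.
- phone: Bystander: phone lying flat, 152 (x) x 72 (y) x 8 mm, origin under its centre.
- marker: Bystander: white felt-tip marker lying flat, 135 mm along x, 10 mm thick, origin under its centre.
- bangle: Bystander: brass bangle lying flat, 68 mm across, 8 mm high, origin under its centre.
There are look-alikes about, which are no part of the job. There is more than one size of the rail_nut; the one meant has the size given above.

How it is judged:
By the outcome, as a careful person would: the job done as asked, in the order asked, and still so for the second after the job is handed in, with the robot touching nothing.
It also fails if it takes over 72 s, if anything falls off the work surface, if the arm or the gripper's body presses on something with over 40 N, if the wrist force passes 120 N, or if a joint passes its speed limit or range.

## Working session

There is one attempt and no reset: what is moved stays moved. The work goes in short steps, Python scripts to look and compute and a tool call to move; the robot and the scene stay as the last step left them, time stands still between calls to the robot, and variables do not carry over. Pictures are saved under pics/ and viewed, at most 10 in all, crops included, and the job is handed in when it is done.

Besides the shell and the picture viewer there is one more tool, called after "Request:" as name(argument=value, ...), one argument or row to a line, values as JSON. apply_moves: Moves the arm, as the interface text tells. Its arguments: {"type":"object","properties":{"increments":{"type":"array","items":{"type":"object","properties":{"jaw":{"type":"number"},"dx":{"type":"number"},"dy":{"type":"number"},"dz":{"type":"number"},"yaw":{"type":"number"}}}},"squeeze":{"type":"number"}},"required":["increments"]}

```bash
mkdir -p pics; ls
python3 - <<'E'
from plant import arm
import cv2,numpy as np
s=arm.observe();print(s['time_s'],s['eef_pos'],s['orientation'],arm.tips_ahead)
for n in ['scene','side','wrist']:
    im=arm.read_camera(n);cv2.imwrite(f'pics/{n}0.png',im[:,:,::-1]);print(n,arm.camera_model(n))
E
```

```text
pics
0.0 [234.10528063 497.56113225 403.4800515 ] [[-9.04850663e-01  4.25727436e-01 -1.19525665e-03]
 [ 4.25729047e-01  9.04848523e-01 -1.98205256e-03]
 [ 2.37712056e-04 -2.30231705e-03 -9.99997321e-01]] 173.4
scene {'mtx': array([[528.1521277 ,   0.        , 275.49803586],
       [  0.        , 528.1521277 , 215.87659295],
       [  0.        ,   0.        ,   1.        ]]), 'R': array([[ 0.30674597,  0.95164184, -0.01687372],
       [ 0.69070533, -0.23476495, -0.68396752],
       [-0.65485346,  0.19814951, -0.72931729]]), 't': array([-210.63691651, -325.69397205, 1707.69172392])}
side {'mtx': array([[534.16852113,   0.        , 285.15045168],
       [  0.        , 534.16852113, 202.0860018 ],
       [  0.        ,   0.        ,   1.        ]]), 'R': array([[ 0.70543937, -0.70863798, -0.01369327],
       [-0.50236218, -0.48627925, -0.71495785],
       [ 0.49998753,  0.5112384 , -0.69903345]]), 't': array([-407.66248477,  363.34143003,  811.19883359])}
wrist {'mtx': array([[325.1922621 ,   0.        , 279.2284572 ],
       [  0.        , 325.1922621 , 206.26942071],
       [  0.        ,   0.        ,   1.        ]]), 'hand_eye': array([[-4.06421031e-04, -9.60568478e-01, -2.78043222e-01,
         7.07233242e+01],
       [ 9.99999914e-01, -3.66011075e-04, -1.97243772e-04,
         2.03753917e-01],
       [ 8.76992516e-05, -2.78043278e-01,  9.60568544e-01,
         3.07233835e+01],
       [ 0.00000000e+00,  0.00000000e+00,  0.00000000e+00,
         1.00000000e+00]])}
```

View pics/scene0.png

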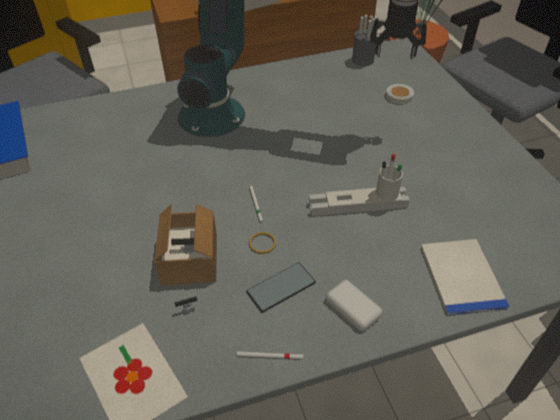

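View pics/side0.png

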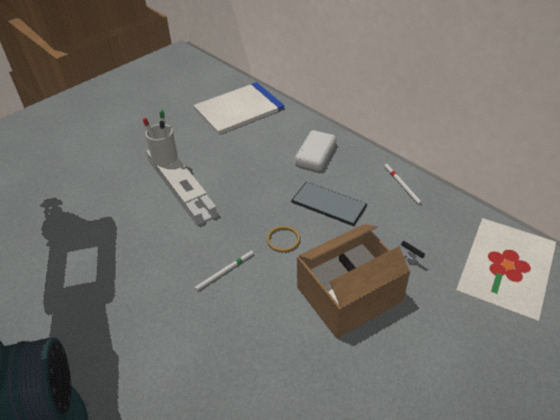

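View pics/wrist0.png

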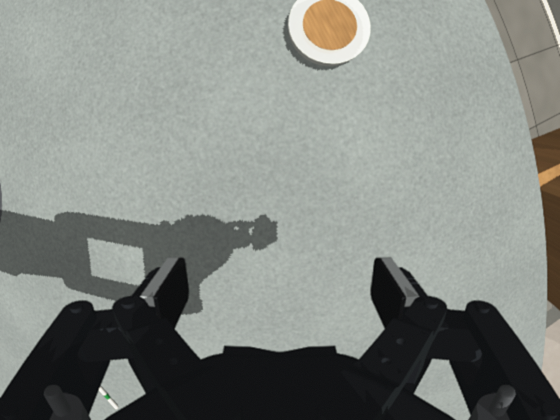

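Scene shows the carton at about (187,245) and the rail window at about (344,198). In the side view the carton is at about (352,280) and the window at about (187,186). A second nut lies loose beside the carton (a look-alike). I'll enlarge the carton and rail views next.

Run:
```python
import cv2,numpy as np
def crop(n,x,y,w,h,k):
    im=cv2.imread(f'pics/{n}0.png')[y:y+h,x:x+w]
    im=cv2.resize(im,None,fx=k,fy=k,interpolation=cv2.INTER_CUBIC)
    for i in range(0,w,10): cv2.line(im,(i*k,0),(i*k,4 if i%50 else 12),(0,255,255),1)
    for i in range(0,h,10): cv2.line(im,(0,i*k),(4 if i%50 else 12,i*k),(0,255,255),1)
    return im
a=crop('scene',145,195,80,95,5);b=crop('side',290,215,130,120,3)
H=480
f=lambda im:cv2.copyMakeBorder(im,0,H-im.shape[0],0,0,cv2.BORDER_CONSTANT)
cv2.imwrite('pics/c1.png',np.hstack([f(a),f(b)]))
a=crop('scene',305,150,110,70,7);cv2.imwrite('pics/r1.png',a)
b=crop('side',140,105,80,120,5);cv2.imwrite('pics/r2.png',b)
```

```text
(no output)
```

View pics/c1.png

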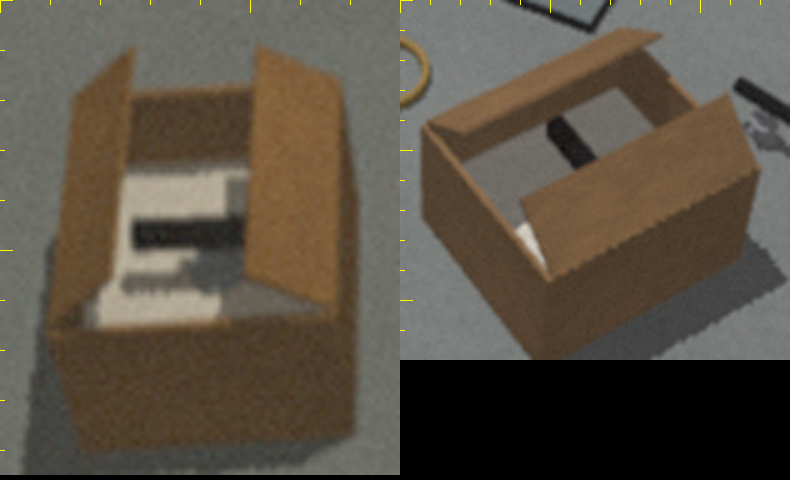

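View pics/r1.png

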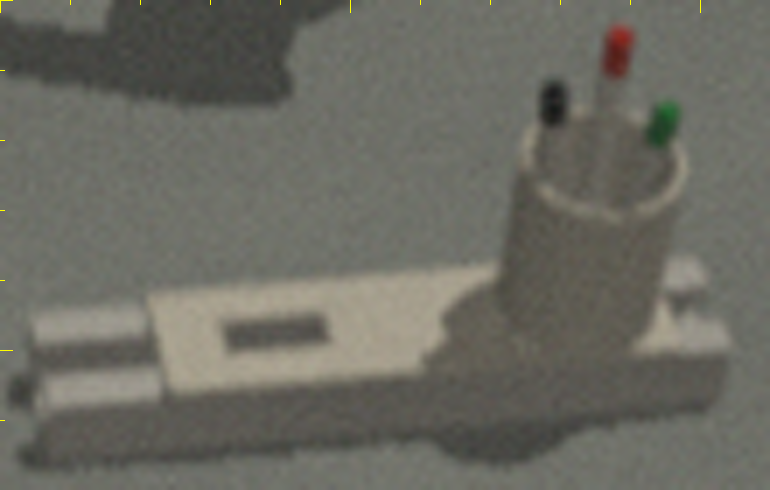

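View pics/r2.png

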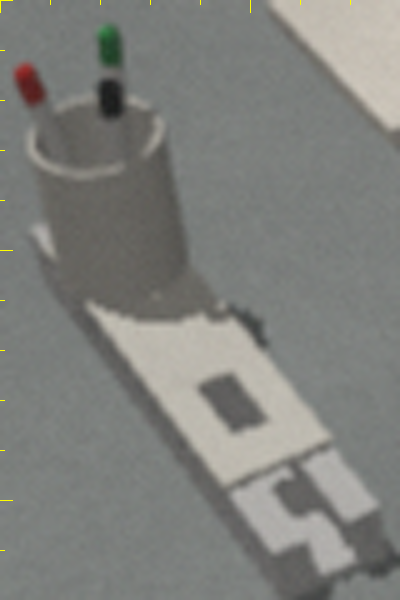

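The crops show the carton rim corners, the left flap (about upright 45°) and the right one, the handle top's -y end at scene (172,242), and the window outline at scene (336–352,195–200), side (180–193,180–191). Converting these to world.

```bash
cat > h.py <<'E'
import numpy as np
from plant import arm
def ray(n,p):
    c=arm.camera_model(n);d=c['R'].T@np.linalg.solve(c['mtx'],[*p,1.]);return -c['R'].T@c['t'],d/np.linalg.norm(d)
def onz(n,p,z):
    o,d=ray(n,p);return o+d*(z-o[2])/d[2]
def tri(p,q):
    a,d=ray('scene',p);b,e=ray('side',q);t=np.linalg.lstsq(np.c_[d,-e],b-a,rcond=None)[0]
    A,B=a+t[0]*d,b+t[1]*e;return (A+B)/2,np.linalg.norm(A-B)
def proj(n,X):
    c=arm.camera_model(n);v=c['mtx']@(c['R']@np.asarray(X,float)+c['t']);return v[:2]/v[2]
def wray(p,s):
    """wrist ray: origin, direction in world, for state s"""
    c=arm.camera_model('wrist');K=c['mtx'];v=np.array([(p[0]-K[0,2])/K[0,0],(p[1]-K[1,2])/K[1,1]]);r=np.linalg.norm(v)
    d=np.array([*(v/r*np.sin(r)),np.cos(r)]) if r>1e-9 else np.array([0,0,1.])
    R=np.array(s['orientation']);H=c['hand_eye'];return R@H[:3,3]+s['eef_pos'],R@H[:3,:3]@d
def wonz(p,s,z):
    o,d=wray(p,s);return o+d*(z-o[2])/d[2]
E
python3 - <<'E'
from h import *
np.set_printoptions(precision=1,suppress=True)
S=lambda u,v:(145+u/5,195+v/5); D=lambda u,v:(290+(u-400)/3,215+v/3)
print('scene bottom',onz('scene',S(82,450),0),onz('scene',S(355,435),0),'top',onz('scene',S(48,333),90))
for k,z in {(540,358):0,(548,280):90,(423,125):90,(422,215):0,(758,172):90,(742,260):0}.items(): print('side',k,z,onz('side',D(*k),z))
print('top +x-y corner tri',tri(S(48,333),D(423,125)) )
print('flapL free corners',tri(S(258,45),D(525,200)),tri(S(247,275),D(525,200)),tri(S(258,45),D(728,95)))
print('flapL  +x', tri(S(247,275),D(525,200)))
print('handle end',onz('scene',S(133,222),76),onz('scene',S(133,248),76),onz('side',D(558,115),76))
S=lambda u,v:(305+u/7,150+v/7); D=lambda u,v:(140+u/5,105+v/5)
for p in [(222,322),(325,315),(330,342),(228,352)]: print('win sc',onz('scene',S(*p),34))
for p in [(198,385),(235,373),(268,415),(232,432)]: print('win sd',onz('side',D(*p),34))
print('plate',[onz('scene',S(*p),34) for p in [(148,292),(172,393)]],[onz('side',D(*p),34) for p in [(330,438),(228,490)]])
print('cup',onz('scene',S(605,160),109),onz('side',D(97,138),109))
E
```

```text
scene bottom [ 619.3 -262.1    0. ] [ 652.1 -137.2    0. ] top [ 620.1 -261.8   90. ]
side (540, 358) 0 [ 479.8 -225.     0. ]
side (548, 280) 90 [ 473.8 -229.6   90. ]
side (423, 125) 90 [ 504.9 -105.7   90. ]
side (422, 215) 0 [ 505.7 -104.4    0. ]
side (758, 172) 90 [ 613.6 -267.4   90. ]
side (742, 260) 0 [ 618.3 -268.4    0. ]
top +x-y corner tri (array([ 540.8, -184.4,   62.6]), np.float64(181.52059549133932))
flapL free corners (array([ 497.8, -161.3,  101.1]), np.float64(54.36266067769435)) (array([ 550. , -159.3,   17.6]), np.float64(15.326162032295834)) (array([ 582.7, -196.5,  175.2]), np.float64(112.73650609277855))
flapL  +x (array([ 550. , -159.3,   17.6]), np.float64(15.326162032295834))
handle end [ 554.5 -213.8   76. ] [ 570.5 -216.6   76. ] [ 575.9 -150.7   76. ]
win sc [506.8 228.6  34. ]
win sc [515.9 266.8  34. ]
win sc [529.8 262.8  34. ]
win sc [522.4 224.7  34. ]
win sd [510.8 260.5  34. ]
win sd [527. 255.  34.]
win sd [520.2 222.8  34. ]
win sd [502.6 225.4  34. ]
plate [array([482.7, 208.2,  34. ]), array([535.5, 196.8,  34. ])] [array([529.7, 192. ,  34. ]), array([479.4, 198. ,  34. ])]
cup [542.8 358.3 109. ] [536.3 349.  109. ]
```

Request:
apply_moves(
  increments=[
    {"jaw": 0,"dx": 16.5,"dy": -34,"dz": 0,"yaw": -0.069},
    {"jaw": 0,"dx": 16.5,"dy": -34,"dz": 0,"yaw": -0.069},
    {"jaw": 0,"dx": 16.5,"dy": -34,"dz": 0,"yaw": -0.069},
    {"jaw": 0,"dx": 16.5,"dy": -34,"dz": 0,"yaw": -0.069},
    {"jaw": 0,"dx": 16.5,"dy": -34,"dz": 0,"yaw": -0.069},
    {"jaw": 0,"dx": 16.5,"dy": -34,"dz": 0,"yaw": -0.069},
    {"jaw": 0,"dx": 16.5,"dy": -34,"dz": 0,"yaw": -0.069},
    {"jaw": 0,"dx": 16.5,"dy": -34,"dz": 0,"yaw": -0.069},
    {"jaw": 0,"dx": 16.5,"dy": -34,"dz": 0,"yaw": -0.069},
    {"jaw": 0,"dx": 16.5,"dy": -34,"dz": 0,"yaw": -0.069},
  ],
)

```text
time_s: 0.98
eef_pos: [399.3, 155.9, 404.6]
orientation: [[-0.424, 0.906, 0.0], [0.906, 0.424, 0.0], [0.0, 0.0, -1.0]]
contact_force: [0.5, 1.9, -0.2]
width: -0.2
grasp_force: 0.0
```

Request:
apply_moves(
  increments=[
    {"jaw": 0,"dx": 16.5,"dy": -34,"dz": 0,"yaw": -0.069},
    {"jaw": 0,"dx": 16.5,"dy": -34,"dz": 0,"yaw": -0.069},
    {"jaw": 0,"dx": 16.5,"dy": -34,"dz": 0,"yaw": -0.069},
    {"jaw": 0,"dx": 16.5,"dy": -34,"dz": 0,"yaw": -0.069},
    {"jaw": 0,"dx": 16.5,"dy": -34,"dz": 0,"yaw": -0.069},
    {"jaw": 0,"dx": 16.5,"dy": -34,"dz": 0,"yaw": -0.069},
    {"jaw": 0,"dx": 16.5,"dy": -34,"dz": 0,"yaw": -0.069},
    {"jaw": 0,"dx": 16.5,"dy": -34,"dz": 0,"yaw": -0.069},
    {"jaw": 0,"dx": 16.5,"dy": -34,"dz": 0,"yaw": -0.069},
    {"jaw": 0,"dx": 16.5,"dy": -34,"dz": 0,"yaw": -0.069},
  ],
)

```text
time_s: 1.82
eef_pos: [564.6, -184.2, 404.2]
orientation: [[0.25, 0.968, -0.001], [0.968, -0.25, 0.0], [0.0, -0.001, -1.0]]
contact_force: [0.7, 1.4, 0.1]
width: 0.0
grasp_force: 0.0
```

```bash
cat > look.py <<'E'
import sys,cv2,numpy as np,json
from h import *
n,out=sys.argv[1:3]
s=arm.observe();im=arm.read_camera(n)
json.dump({k:np.array(s[k]).tolist() for k in ('eef_pos','orientation')},open(f'pics/{out}.json','w'))
cv2.imwrite(f'pics/{out}.png',im[:,:,::-1])
print(s['time_s'],np.round(s['eef_pos'],1),np.arctan2(s['orientation'][1][1],s['orientation'][0][1]).round(4),np.round(s['contact_force'],1),arm.tips_ahead,s['width'])
E
python3 look.py wrist w1
```

```text
1.8167 [ 564.6 -184.2  404.2] -0.2528 [0.7 1.4 0.1] 173.4 0.018291565234220247
```

View pics/w1.png

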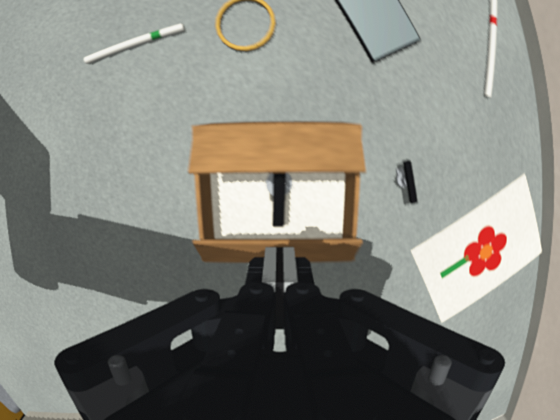

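The wrist view shows the +y flap between rows 124 (hinge) and 171 (free edge), the -y flap between rows 240 (free edge) and 261, and the handle at columns 273–285 with its -y end at row 226. The look-alike nut is at (407,182).

Run:
```python
from h import *
import json,cv2
np.set_printoptions(precision=1,suppress=True)
s=json.load(open('pics/w1.json'));s['eef_pos']=np.array(s['eef_pos'])
im=cv2.imread('pics/w1.png').astype(int)
g=im.max(2); m=(g[175:222,255:300]<45)
for r in (0,20,40): c=np.where(m[r])[0]+255; print('handle cols',r+175,c.min(),c.max())
col=g[200:240,279];print(col)
def P(p,z): return wonz(p,s,z)
print('handle -y end',P((273,226),76),P((285,226),76)); print('handle up',P((273,180),76),P((285,180),76))
print('hinge+ ',P((194,125),90),P((361,125),90)); print('hinge-',P((203,261),90),P((354,261),90))
c=(P((194,125),90)+P((361,125),90)+P((203,261),90)+P((354,261),90))/4;print('c',c)
ex=P((361,125),90)-P((194,125),90);print('yaw',np.arctan2(ex[1],ex[0]),np.linalg.norm(ex))
# flap angles: free edge ray, radius 46 from hinge about carton frame
c=np.array([564,-184,0.]);a=-.25
ey=np.array([-np.sin(a),np.cos(a),0])
for p,sg in (((277,171),1),((277,240),-1)):
    o,d=wray(p,s)
    for t in np.arange(.2,1.6,.1):
        h=np.array([sg*(63-46*np.cos(t)),90+46*np.sin(t)])
        q=o+d*(h[1]-o[2])/d[2];print(sg,round(t,1),round((q-c)@ey-h[0],1),end='; ')
    print()
```

```text
handle cols 175 274 284
handle cols 195 274 283
handle cols 215 274 282
[ 28  29  28  28  29  28  28  28  28  29  27  29  29  28  28  27  27  27
  26  27  27  27  27  25  24  53 129 212 245 249 248 246 234 192 157 154
 158 153 138 134]
handle -y end [ 549.6 -216.7   76. ] [ 560.9 -219.6   76. ]
handle up [ 561.2 -172.7   76. ] [ 572.1 -175.5   76. ]
hinge+  [ 507.3 -103.8   90. ] [ 649.9 -140.9   90. ]
hinge- [ 474.9 -230.4   90. ] [ 618.5 -267.5   90. ]
c [ 562.7 -185.6   90. ]
yaw -0.2541237773900801 147.26578779662842
1 0.2 4.9; 1 0.3 4.5; 1 0.4 3.7; 1 0.5 2.4; 1 0.6 0.7; 1 0.7 -1.5; 1 0.8 -4.0; 1 0.9 -6.9; 1 1.0 -10.2; 1 1.1 -13.8; 1 1.2 -17.7; 1 1.3 -21.8; 1 1.4 -26.1; 1 1.5 -30.6; 
-1 0.2 -22.6; -1 0.3 -19.6; -1 0.4 -16.3; -1 0.5 -12.6; -1 0.6 -8.7; -1 0.7 -4.4; -1 0.8 0.1; -1 0.9 4.8; -1 1.0 9.6; -1 1.1 14.5; -1 1.2 19.5; -1 1.3 24.4; -1 1.4 29.3; -1 1.5 34.1;
```

Request:
apply_moves(
  increments=[
    {"jaw": 0,"dx": -1.2,"dy": -1.8,"dz": -33},
    {"jaw": 0,"dx": -1.2,"dy": -1.9,"dz": -33},
    {"jaw": 0,"dz": -33},
    {"jaw": 0,"dz": -31.7},
    {"jaw": 0,"dx": 2,"dy": 7.75},
    {"jaw": 0,"dx": 2,"dy": 7.75},
  ],
)

```text
invalid input
```

Request:
apply_moves(
  increments=[
    {"dx": 1.5,"dy": 5.8,"dz": 5},
    {"dx": 1.5,"dy": 5.8,"dz": 5},
    {"dx": 1.76,"dy": 6.8,"dz": 4},
    {"dx": 1.76,"dy": 6.8,"dz": 3},
  ],
)

```text
invalid input
```

```bash
python3 look.py side s2
```

```text
1.8667 [ 566.5 -190.   402.2] -0.2607 [ 2.8 -4.4 -0.2] 173.4 0.19527673349581667
```

View pics/s2.png

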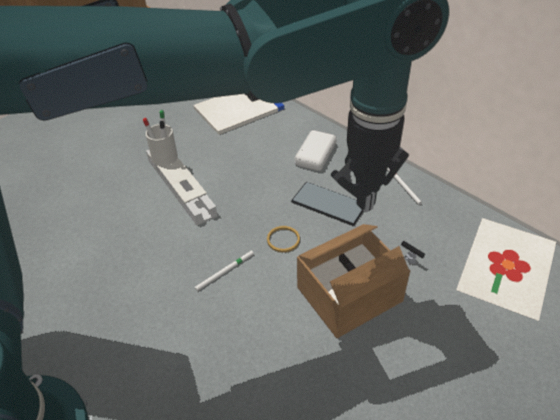

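The moves were refused because every field must be given, so the arm is still above the carton and the flaps are unchanged. I'll resend them complete.

Request:
apply_moves(
  increments=[
    {"jaw": 0,"dx": -1,"dy": -2.8,"dz": -33,"yaw": 0},
    {"jaw": 0,"dx": -1,"dy": -2.8,"dz": -33,"yaw": 0},
    {"jaw": 0,"dx": 0,"dy": 0,"dz": -33,"yaw": 0},
    {"jaw": 0,"dx": 0,"dy": 0,"dz": -32,"yaw": 0},
    {"jaw": 0,"dx": 0,"dy": 0,"dz": 0,"yaw": 0},
    {"jaw": 0,"dx": 2,"dy": 7.75,"dz": 0,"yaw": 0},
    {"jaw": 0,"dx": 2,"dy": 7.75,"dz": 0,"yaw": 0},
    {"jaw": 0,"dx": 0,"dy": 0,"dz": 0,"yaw": 0},
  ],
)

```text
time_s: 2.58
eef_pos: [567.4, -170.9, 277.2]
orientation: [[0.244, 0.97, 0.006], [0.97, -0.244, -0.001], [0.0, 0.006, -1.0]]
contact_force: [1.4, 0.1, 0.9]
width: 0.5
grasp_force: 0.0
```

Request:
apply_moves(
  increments=[
    {"jaw": 0,"dx": 1.5,"dy": 5.8,"dz": 5,"yaw": 0},
    {"jaw": 0,"dx": 1.5,"dy": 5.8,"dz": 5,"yaw": 0},
    {"jaw": 0,"dx": 1.76,"dy": 6.8,"dz": 4,"yaw": 0},
    {"jaw": 0,"dx": 1.76,"dy": 6.8,"dz": 3,"yaw": 0},
  ],
)

```text
time_s: 2.92
eef_pos: [573.2, -146.6, 292.9]
orientation: [[0.246, 0.969, 0.003], [0.969, -0.246, -0.001], [-0.0, 0.003, -1.0]]
contact_force: [0.4, -0.3, 0.2]
width: -0.3
grasp_force: 0.1
```

Request:
apply_moves(
  increments=[
    {"jaw": 0,"dx": 1.75,"dy": 6.8,"dz": 1.5,"yaw": 0},
    {"jaw": 0,"dx": 1.75,"dy": 6.8,"dz": 0.5,"yaw": 0},
    {"jaw": 0,"dx": 1.75,"dy": 6.8,"dz": -0.5,"yaw": 0},
    {"jaw": 0,"dx": 1.75,"dy": 6.8,"dz": -2,"yaw": 0},
    {"jaw": 0,"dx": 1.75,"dy": 6.8,"dz": -3,"yaw": 0},
    {"jaw": 0,"dx": 1.75,"dy": 6.8,"dz": -4.5,"yaw": 0},
    {"jaw": 0,"dx": 1.75,"dy": 6.8,"dz": -6,"yaw": 0},
    {"jaw": 0,"dx": 1,"dy": 4,"dz": -6,"yaw": 0},
    {"jaw": 0,"dx": 0,"dy": 0,"dz": 0,"yaw": 0},
  ],
)

```text
time_s: 3.67
eef_pos: [585.6, -94.5, 268.3]
orientation: [[0.245, 0.969, -0.004], [0.969, -0.245, 0.001], [0.0, -0.004, -1.0]]
contact_force: [0.2, 0.3, 0.1]
width: 0.0
grasp_force: 0.0
```

```bash
python3 look.py side s3; python3 look.py scene c3; python3 -c "
import cv2,numpy as np
a=cv2.imread('pics/s3.png')[190:350,260:440];b=cv2.imread('pics/c3.png')[170:330,110:270]
cv2.imwrite('pics/m3.png',np.hstack([cv2.resize(i,None,fx=2.3,fy=2.3) for i in (a,b)]))"
```

```text
3.6667 [585.6 -94.5 268.3] -0.2479 [0.2 0.3 0.1] 173.4 0.04709650038507813
3.7167 [585.7 -95.  269.1] -0.2482 [0.4 0.2 0.2] 173.4 0.11749819235451542
```

View pics/m3.png

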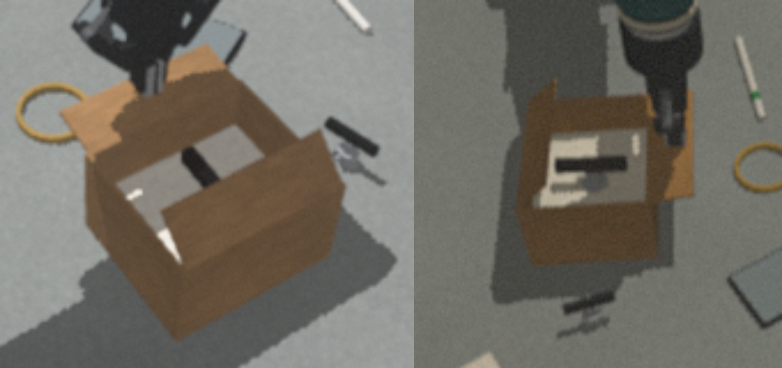

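The +y flap now lies well outward, with no contact force left. The nut is untouched. Next is the -y flap.

Request:
apply_moves(
  increments=[
    {"jaw": 0,"dx": 0,"dy": 0,"dz": 22,"yaw": 0},
    {"jaw": 0,"dx": 0,"dy": 0,"dz": 23,"yaw": 0},
    {"jaw": 0,"dx": -6.3,"dy": -24.4,"dz": 0,"yaw": 0},
    {"jaw": 0,"dx": -6.3,"dy": -24.4,"dz": 0,"yaw": 0},
    {"jaw": 0,"dx": -6.3,"dy": -24.4,"dz": 0,"yaw": 0},
    {"jaw": 0,"dx": -6.3,"dy": -24.4,"dz": 0,"yaw": 0},
    {"jaw": 0,"dx": 0,"dy": 0,"dz": -19,"yaw": 0},
    {"jaw": 0,"dx": 0,"dy": 0,"dz": -20,"yaw": 0},
    {"jaw": 0,"dx": -1.4,"dy": -5.3,"dz": 0,"yaw": 0},
    {"jaw": 0,"dx": -1.4,"dy": -5.3,"dz": 0,"yaw": 0},
  ],
)

```text
time_s: 4.6
eef_pos: [557.4, -204.2, 275.7]
orientation: [[0.246, 0.969, -0.003], [0.969, -0.246, 0.001], [0.001, -0.003, -1.0]]
contact_force: [-0.9, 0.1, 1.5]
width: 0.1
grasp_force: 0.4
```

Request:
apply_moves(
  increments=[
    {"jaw": 0,"dx": -1.5,"dy": -5.8,"dz": 5,"yaw": 0},
    {"jaw": 0,"dx": -1.5,"dy": -5.8,"dz": 4,"yaw": 0},
    {"jaw": 0,"dx": -1.75,"dy": -6.8,"dz": 3,"yaw": 0},
    {"jaw": 0,"dx": -1.75,"dy": -6.8,"dz": 2,"yaw": 0},
    {"jaw": 0,"dx": -1.75,"dy": -6.8,"dz": 0.5,"yaw": 0},
    {"jaw": 0,"dx": -1.75,"dy": -6.8,"dz": -0.5,"yaw": 0},
  ],
)

```text
time_s: 5.1
eef_pos: [547.9, -243.5, 291.9]
orientation: [[0.246, 0.969, 0.002], [0.969, -0.246, -0.001], [-0.001, 0.002, -1.0]]
contact_force: [-0.3, -0.8, 0.4]
width: -0.0
grasp_force: 0.1
```

Request:
apply_moves(
  increments=[
    {"jaw": 0,"dx": -1.75,"dy": -6.8,"dz": -2,"yaw": 0},
    {"jaw": 0,"dx": -1.75,"dy": -6.8,"dz": -3,"yaw": 0},
    {"jaw": 0,"dx": -1.75,"dy": -6.8,"dz": -5,"yaw": 0},
    {"jaw": 0,"dx": -1.3,"dy": -4.8,"dz": -5,"yaw": 0},
    {"jaw": 0,"dx": -1.3,"dy": -4.8,"dz": -7,"yaw": 0},
    {"jaw": 0,"dx": 0,"dy": 0,"dz": 0,"yaw": 0},
  ],
)

```text
time_s: 5.6
eef_pos: [539.3, -273.3, 266.1]
orientation: [[0.247, 0.969, -0.004], [0.969, -0.247, 0.002], [0.001, -0.004, -1.0]]
contact_force: [-0.3, -0.1, -0.3]
width: -0.0
grasp_force: 0.0
```

Request:
apply_moves(
  increments=[
    {"jaw": 0,"dx": 0,"dy": 0,"dz": 25,"yaw": 0},
    {"jaw": 0,"dx": 0,"dy": 0,"dz": 25,"yaw": 0},
    {"jaw": 50,"dx": 6.3,"dy": 22.7,"dz": 25,"yaw": 0},
    {"jaw": 50,"dx": 6.3,"dy": 22.7,"dz": 0,"yaw": 0},
    {"jaw": 50,"dx": 6.3,"dy": 22.7,"dz": 0,"yaw": 0},
    {"jaw": 50,"dx": 6.3,"dy": 22.7,"dz": 0,"yaw": 0},
    {"jaw": 50,"dx": 0,"dy": 0,"dz": 0,"yaw": 0},
    {"jaw": 50,"dx": 0,"dy": 0,"dz": 0,"yaw": 0},
  ],
)

```text
time_s: 6.27
eef_pos: [565.5, -180.6, 343.5]
orientation: [[0.244, 0.97, -0.0], [0.97, -0.244, -0.0], [-0.0, -0.0, -1.0]]
contact_force: [0.6, -1.0, 0.8]
width: 42.8
grasp_force: 0.0
```

```bash
python3 look.py wrist w2; python3 look.py scene c4
python3 - <<'E'
from h import *
import json,cv2
np.set_printoptions(precision=1,suppress=True)
s=json.load(open('pics/w2.json'));s['eef_pos']=np.array(s['eef_pos'])
im=cv2.imread('pics/w2.png');g=im.max(2)
m=(g<50).astype(np.uint8);n,l,st,c=cv2.connectedComponentsWithStats(m)
for i in range(1,n):
    if st[i,4]>150: print(st[i],c[i])
# predicted handle pixel of centre
C=arm.camera_model('wrist');H=C['hand_eye'];R=np.array(s['orientation'])
def wp(X):
    p=np.linalg.inv(H)@np.r_[R.T@(X-s['eef_pos']),1];t=np.arctan2(np.hypot(p[0],p[1]),p[2]);u=p[:2]/np.hypot(p[0],p[1])*t
    return u*C['mtx'][0,0]+C['mtx'][:2,2]
a=-.254;ey=np.array([-np.sin(a),np.cos(a),0])
for k in (-37,0,37): print(k,wp(np.array([564.5,-182.3,76])+k*ey))
p0=[wp(np.array([564.5,-182.3,76])+k*ey) for k in(-37,37)]
# flaps in the scene picture: predicted free-edge pixels for a given angle
E
```

```text
6.2667 [ 565.5 -180.6  343.5] -0.2464 [ 0.6 -1.   0.8] 173.4 42.80705775383872
6.3167 [ 565.3 -181.5  343.5] -0.2479 [-0.1 -0.4  0.6] 173.4 42.8640488720768
[356   0  87  57 364] [389.4  33.8]
[ 270  163   16   92 1284] [277.4 207.7]
[425 173  14  50 435] [431.5 197.3]
[   21   249   517   171 47572] [272.6 360.4]
-37 [278.4 255.6]
0 [278.7 211.4]
37 [279.1 163.2]
```

Run:
```python
from h import *
import json,cv2
np.set_printoptions(precision=2,suppress=True)
s=json.load(open('pics/w2.json'));s['eef_pos']=np.array(s['eef_pos'])
im=cv2.imread('pics/w2.png');g=im.max(2)
m=(g<50)
L=[]
for r in range(168,252,12):
    c=np.where(m[r,262:294])[0]+262; p,q=wonz((c.min()-.5,r),s,76),wonz((c.max()+.5,r),s,76); L.append((p+q)/2); print(r,c.min(),c.max(),L[-1],np.linalg.norm(p-q))
L=np.array(L);d=L[0]-L[-1];print('yaw',np.arctan2(-d[0],d[1]))
col=np.where(m[155:258,278])[0]+155;print(col.min(),col.max())
e=[wonz((278,col.max()+.5),s,76),wonz((278.3,col.min()-.5),s,76)];print(e,(e[0]+e[1])/2,np.linalg.norm(e[0]-e[1]))
# flap angles from scene image c4: brown flap above carton; wrist: brown extents along column 330
b=cv2.cvtColor(im,cv2.COLOR_BGR2HSV)
for c in (240,320):
    w=(b[:,c,0]<20)&(b[:,c,1]>90);i=np.where(np.diff(w.astype(int)))[0];print(c,i)
```

```text
168 272 285 [ 572.51 -149.86   76.  ] 10.310860412292895
180 272 285 [ 570.3  -158.62   76.  ] 10.393985412971896
192 271 285 [ 567.69 -167.42   76.  ] 11.237369826362515
204 271 284 [ 565.03 -176.39   76.  ] 10.593328772621378
216 270 284 [ 562.32 -185.54   76.  ] 11.475990782780265
228 270 283 [ 559.54 -194.91   76.  ] 10.84075722061655
240 270 282 [ 556.68 -204.53   76.  ] 10.199595567951434
yaw -0.2819282753302941
163 254
[array([ 555.12, -217.06,   76.  ]), array([ 573.38, -145.85,   76.  ])] [ 564.25 -181.45   76.  ] 73.51499655734239
240 [ 39  40  64 134 265 340]
320 [ 64 134 264 339]
```

Request:
apply_moves(
  increments=[
    {"jaw": 50,"dx": -1,"dy": 0,"dz": -20,"yaw": -0.02},
    {"jaw": 50,"dx": 0,"dy": 0,"dz": -25,"yaw": 0},
    {"jaw": 50,"dx": 0,"dy": 0,"dz": -25,"yaw": 0},
    {"jaw": 50,"dx": 0,"dy": 0,"dz": -25,"yaw": 0},
    {"jaw": 50,"dx": 0,"dy": 0,"dz": -12,"yaw": 0},
    {"jaw": 50,"dx": 0,"dy": 0,"dz": 0,"yaw": 0},
    {"jaw": 50,"dx": 0,"dy": 0,"dz": 0,"yaw": 0},
    {"jaw": 50,"dx": 0,"dy": 0,"dz": 0,"yaw": 0},
  ],
)

```text
time_s: 7.03
eef_pos: [564.9, -182.6, 238.6]
orientation: [[0.266, 0.964, 0.003], [0.964, -0.266, -0.001], [-0.0, 0.003, -1.0]]
contact_force: [-0.5, 0.2, 0.2]
width: 42.6
grasp_force: 0.0
```

Request:
apply_moves(
  increments=[
    {"jaw": 0,"dx": 0,"dy": 0,"dz": 0,"yaw": 0},
    {"jaw": 0,"dx": 0,"dy": 0,"dz": 0,"yaw": 0},
    {"jaw": 0,"dx": 0,"dy": 0,"dz": 0,"yaw": 0},
    {"jaw": 0,"dx": 0,"dy": 0,"dz": 0,"yaw": 0},
    {"jaw": 0,"dx": 0,"dy": 0,"dz": 0,"yaw": 0},
    {"jaw": 0,"dx": 0,"dy": 0,"dz": 0,"yaw": 0},
  ],
  squeeze=50,
)

```text
time_s: 7.53
eef_pos: [564.7, -182.0, 238.5]
orientation: [[0.266, 0.964, 0.003], [0.964, -0.266, -0.001], [-0.001, 0.003, -1.0]]
contact_force: [-1.0, -0.7, 5.7]
width: 10.5
grasp_force: 52.4
```

Request:
apply_moves(
  increments=[
    {"jaw": 0,"dx": 0,"dy": 0,"dz": 5,"yaw": 0},
    {"jaw": 0,"dx": 0,"dy": 0,"dz": 10,"yaw": 0},
    {"jaw": 0,"dx": 0,"dy": 0,"dz": 15,"yaw": 0},
    {"jaw": 0,"dx": 0,"dy": 0,"dz": 20,"yaw": 0},
    {"jaw": 0,"dx": 0,"dy": 0,"dz": 20,"yaw": 0},
    {"jaw": 0,"dx": 0,"dy": 0,"dz": 20,"yaw": 0},
    {"jaw": 0,"dx": 0,"dy": 0,"dz": 20,"yaw": 0},
    {"jaw": 0,"dx": 0,"dy": 0,"dz": 20,"yaw": 0},
    {"jaw": 0,"dx": 0,"dy": 0,"dz": 0,"yaw": 0},
  ],
)

```text
time_s: 8.28
eef_pos: [564.8, -182.0, 372.3]
orientation: [[0.266, 0.964, 0.008], [0.964, -0.266, -0.004], [-0.001, 0.009, -1.0]]
contact_force: [-0.4, 0.1, 0.2]
width: 10.3
grasp_force: 51.6
```

```bash
python3 look.py wrist w3
python3 - <<'E'
from h import *
import json,cv2
np.set_printoptions(precision=2,suppress=True)
s=json.load(open('pics/w3.json'));s['eef_pos']=np.array(s['eef_pos'])
im=cv2.imread('pics/w3.png');g=im.max(2);m=(g<50)
z=s['eef_pos'][2]-238.5+76
for r in range(120,300,12):
    c=np.where(m[r,230:330])[0]+230
    if len(c): print(r,c.min(),c.max(),wonz((c.mean(),r),s,z)-s['eef_pos'])
E
```

```text
8.2833 [ 564.8 -182.   372.3] -0.2689 [-0.4  0.1  0.2] 173.4 10.342245020687646
192 269 281 [   9.89   37.33 -162.5 ]
204 266 292 [  10.03   31.9  -162.5 ]
216 267 292 [   8.83   26.72 -162.5 ]
228 267 292 [   7.38   21.49 -162.5 ]
240 267 292 [   5.9   16.1 -162.5]
252 265 293 [   4.16   10.62 -162.5 ]
264 237 321 [   2.48    4.91 -162.5 ]
276 234 324 [   0.93   -1.06 -162.5 ]
288 230 329 [  -0.56   -7.31 -162.5 ]
```

Request:
apply_moves(
  increments=[
    {"jaw": 0,"dx": -3,"dy": 18,"dz": 0,"yaw": 0.008},
    {"jaw": 0,"dx": -6,"dy": 36,"dz": 0,"yaw": 0.008},
    {"jaw": 0,"dx": -6,"dy": 36,"dz": 0,"yaw": 0.008},
    {"jaw": 0,"dx": -6,"dy": 36,"dz": 0,"yaw": 0.008},
    {"jaw": 0,"dx": -6,"dy": 36,"dz": 0,"yaw": 0.008},
    {"jaw": 0,"dx": -6,"dy": 36,"dz": 0,"yaw": 0.008},
    {"jaw": 0,"dx": -6,"dy": 36,"dz": 0,"yaw": 0.008},
    {"jaw": 0,"dx": -6,"dy": 36,"dz": 0,"yaw": 0.008},
    {"jaw": 0,"dx": -6,"dy": 36,"dz": 0,"yaw": 0},
    {"jaw": 0,"dx": -6,"dy": 36,"dz": 0,"yaw": 0},
  ],
)

```text
time_s: 9.17
eef_pos: [506.2, 161.8, 364.5]
orientation: [[0.204, 0.979, -0.003], [0.979, -0.204, -0.001], [-0.001, -0.003, -1.0]]
contact_force: [0.2, 0.4, -1.7]
width: 10.4
grasp_force: 51.5
```

Request:
apply_moves(
  increments=[
    {"jaw": 0,"dx": -3,"dy": 24,"dz": -10,"yaw": 0},
    {"jaw": 0,"dx": 0,"dy": 0,"dz": -10,"yaw": 0},
    {"jaw": 0,"dx": 0,"dy": 0,"dz": 0,"yaw": 0},
    {"jaw": 0,"dx": 0,"dy": 0,"dz": 0,"yaw": 0},
    {"jaw": 0,"dx": 0,"dy": 0,"dz": 0,"yaw": 0},
    {"jaw": 0,"dx": 0,"dy": 0,"dz": 0,"yaw": 0},
  ],
)

```text
time_s: 9.67
eef_pos: [504.7, 183.0, 346.9]
orientation: [[0.206, 0.979, 0.0], [0.979, -0.206, -0.0], [-0.0, 0.0, -1.0]]
contact_force: [0.6, -0.4, -0.2]
width: 10.2
grasp_force: 51.5
```

```bash
python3 look.py wrist w4
```

```text
9.6667 [504.7 183.  346.9] -0.207 [ 0.6 -0.4 -0.2] 173.4 10.214409874108105
```

View pics/w4.png

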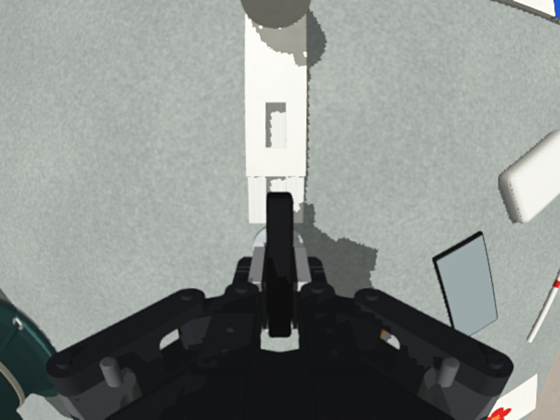

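The window is at columns 265–287, rows 102–148, and the plate at columns 245–307. The held nut's handle spans rows 193–336, upright in the jaws.

Run:
```python
from h import *
import json,cv2
np.set_printoptions(precision=2,suppress=True)
s=json.load(open('pics/w4.json'));s['eef_pos']=np.array(s['eef_pos'])
im=cv2.imread('pics/w4.png');g=im.mean(2)
w=lambda p,z=34:wonz(p,s,z)
def edge(a,lo,hi,sgn):
    d=np.diff(a[lo:hi])*sgn;k=np.argmax(d);return lo+k+.5
# left/right window edges and plate edges
L=np.mean([edge(g[r],255,275,-1) for r in range(108,144,3)]);Rr=np.mean([edge(g[r],280,295,1) for r in range(108,144,3)])
T=np.median([edge(g[:,c],92,112,-1) for c in range(268,284)]);B=np.median([edge(g[:,c],140,158,1) for c in range(268,284)])
print(L,Rr,T,B)
c=[w(p) for p in((L,T),(Rr,T),(Rr,B),(L,B))];print(np.array(c),'centre',np.mean(c,0),np.linalg.norm(c[1]-c[0]),np.linalg.norm(c[1]-c[2]))
for r in (80,110,140,170):
    l=edge(g[r],235,255,1);q=edge(g[r],298,318,-1);a,b=w((l,r)),w((q,r));print(r,l,q,(a+b)/2,np.linalg.norm(a-b))
z=s['eef_pos'][2]-238.5+76
for p in((268,193),(292,193),(268,336),(292,336)):print('h',w(p,z)-s['eef_pos'])
```

```text
265.3333333333333 286.3333333333333 101.5 147.5
[[510.06 265.86  34.  ]
 [527.6  262.12  34.  ]
 [519.46 222.94  34.  ]
 [501.63 226.71  34.  ]] centre [514.69 244.41  34.  ] 17.931007180215243 40.02587577654822
80 244.5 306.5 [522.47 282.7   34.  ] 52.91751992767175
110 244.5 305.5 [516.63 257.13  34.  ] 52.321625101599466
140 244.5 305.5 [511.2  231.55  34.  ] 52.88211740213993
170 245.5 305.5 [506.11 205.5   34.  ] 52.86820908459259
h [   3.21   38.51 -162.5 ]
h [  13.01   36.45 -162.5 ]
h [ -13.1   -34.03 -162.5 ]
h [  -1.17  -36.56 -162.5 ]
```

Request:
apply_moves(
  increments=[
    {"jaw": 0,"dx": 2.5,"dy": 15,"dz": 0,"yaw": 0},
    {"jaw": 0,"dx": 3.5,"dy": 23,"dz": 0,"yaw": 0},
    {"jaw": 0,"dx": 3.5,"dy": 22.3,"dz": 0,"yaw": 0},
    {"jaw": 0,"dx": 0,"dy": 0,"dz": -20,"yaw": 0},
    {"jaw": 0,"dx": 0,"dy": 0,"dz": -30,"yaw": 0},
    {"jaw": 0,"dx": 0,"dy": 0,"dz": -25,"yaw": 0},
    {"jaw": 0,"dx": 0,"dy": 0,"dz": -10,"yaw": 0},
    {"jaw": 0,"dx": 0,"dy": 0,"dz": 0,"yaw": 0},
    {"jaw": 0,"dx": 0,"dy": 0,"dz": 0,"yaw": 0},
    {"jaw": 0,"dx": 0,"dy": 0,"dz": 0,"yaw": 0},
  ],
)

```text
time_s: 10.55
eef_pos: [514.7, 244.3, 264.1]
orientation: [[0.204, 0.979, 0.004], [0.979, -0.204, 0.001], [0.002, 0.004, -1.0]]
contact_force: [-0.4, 0.9, -0.8]
width: 10.2
grasp_force: 51.5
```

```bash
python3 look.py wrist w5
```

```text
10.55 [514.7 244.3 264.1] -0.2057 [-0.4  0.9 -0.8] 173.4 10.192461660763819
```

Request:
apply_moves(
  increments=[
    {"jaw": 0,"dx": -0.5,"dy": -1,"dz": 0,"yaw": 0},
    {"jaw": 0,"dx": 0,"dy": 0,"dz": -4,"yaw": 0},
    {"jaw": 0,"dx": 0,"dy": 0,"dz": -4,"yaw": 0},
    {"jaw": 0,"dx": 0,"dy": 0,"dz": -4,"yaw": 0},
    {"jaw": 0,"dx": 0,"dy": 0,"dz": -3,"yaw": 0},
    {"jaw": 0,"dx": 0,"dy": 0,"dz": 0,"yaw": 0},
  ],
)

```text
time_s: 11.1
eef_pos: [512.9, 243.3, 245.4]
orientation: [[0.204, 0.979, -0.002], [0.979, -0.204, -0.001], [-0.001, -0.002, -1.0]]
contact_force: [0.4, -0.5, -2.3]
width: 10.6
grasp_force: 51.5
```

Request:
apply_moves(
  increments=[
    {"jaw": 0,"dx": 0,"dy": 0,"dz": -4,"yaw": 0},
    {"jaw": 0,"dx": 0,"dy": 0,"dz": -4,"yaw": 0},
    {"jaw": 0,"dx": 0,"dy": 0,"dz": -4,"yaw": 0},
    {"jaw": 0,"dx": 0,"dy": 0,"dz": -2,"yaw": 0},
    {"jaw": 0,"dx": 0,"dy": 0,"dz": 0,"yaw": 0},
    {"jaw": 0,"dx": 0,"dy": 0,"dz": 0,"yaw": 0},
  ],
)

```text
time_s: 11.6
eef_pos: [513.3, 243.5, 232.7]
orientation: [[0.204, 0.979, 0.0], [0.979, -0.204, 0.0], [0.0, 0.0, -1.0]]
contact_force: [-0.6, 0.7, -0.2]
width: 10.3
grasp_force: 51.6
```

Request:
apply_moves(
  increments=[
    {"jaw": 0,"dx": 0.8,"dy": 0,"dz": 0,"yaw": 0},
    {"jaw": 0,"dx": 0,"dy": 0,"dz": -1,"yaw": 0},
    {"jaw": 0,"dx": 0,"dy": 0,"dz": 0,"yaw": 0},
    {"jaw": 0,"dx": 0,"dy": 0,"dz": 0,"yaw": 0},
  ],
)

```text
time_s: 11.93
eef_pos: [514.2, 243.5, 232.6]
orientation: [[0.204, 0.979, 0.001], [0.979, -0.204, 0.0], [0.0, 0.001, -1.0]]
contact_force: [-3.1, 0.1, 4.6]
width: 10.1
grasp_force: 52.2
```

Request:
apply_moves(
  increments=[
    {"jaw": 0,"dx": 0,"dy": 0,"dz": -1,"yaw": 0},
    {"jaw": 0,"dx": 0,"dy": 0,"dz": 0,"yaw": 0},
    {"jaw": 0,"dx": 0,"dy": 0,"dz": 0,"yaw": 0},
  ],
)

```text
time_s: 12.18
eef_pos: [514.1, 243.6, 232.5]
orientation: [[0.203, 0.979, 0.001], [0.979, -0.203, 0.0], [0.001, 0.001, -1.0]]
contact_force: [-4.5, -0.4, 7.6]
width: 10.2
grasp_force: 52.7
```

Request:
apply_moves(
  increments=[
    {"jaw": 40,"dx": 0,"dy": 0,"dz": 0,"yaw": 0},
    {"jaw": 40,"dx": 0,"dy": 0,"dz": 0,"yaw": 0},
    {"jaw": 40,"dx": 0,"dy": 0,"dz": 0,"yaw": 0},
    {"jaw": 40,"dx": 0,"dy": 0,"dz": 10,"yaw": 0},
    {"jaw": 40,"dx": 0,"dy": 0,"dz": 30,"yaw": 0},
    {"jaw": 40,"dx": 0,"dy": 0,"dz": 35,"yaw": 0},
    {"jaw": 40,"dx": 0,"dy": 0,"dz": 35,"yaw": 0},
    {"jaw": 40,"dx": 0,"dy": 0,"dz": 0,"yaw": 0},
    {"jaw": 40,"dx": 0,"dy": 0,"dz": 0,"yaw": 0},
    {"jaw": 40,"dx": 0,"dy": 0,"dz": 0,"yaw": 0},
  ],
)

```text
time_s: 13.02
eef_pos: [514.0, 243.4, 341.0]
orientation: [[0.204, 0.979, 0.0], [0.979, -0.204, 0.0], [0.0, 0.0, -1.0]]
contact_force: [0.3, 0.3, 0.0]
width: 34.1
grasp_force: 0.0
```

```bash
cat > hm.py <<'E'
from h import *
import json,cv2,sys
np.set_printoptions(precision=2,suppress=True)
n=sys.argv[1];z=70
s=json.load(open(f'pics/{n}.json'));s['eef_pos']=np.array(s['eef_pos'])
g=cv2.imread(f'pics/{n}.png').max(2)
k,l,st,c=cv2.connectedComponentsWithStats((g<50).astype(np.uint8))
for i in range(1,k):
    if 600<st[i,4]<8000:
        ct=np.argwhere(l==i)[:,::-1].astype(np.float32);r=cv2.minAreaRect(ct);P=[wonz(p,s,z)for p in cv2.boxPoints(r)]
        P=np.array(P);e=P[1]-P[0];f=P[2]-P[1];d=e if np.linalg.norm(e)>np.linalg.norm(f) else f
        if d[1]<0:d=-d
        print(st[i],'centre',P.mean(0),'len',np.linalg.norm(e),np.linalg.norm(f),'yaw of long axis vs y',np.arctan2(-d[0],d[1]))
E
python3 look.py wrist w6; python3 hm.py w6
```

```text
13.0167 [514.  243.4 341. ] -0.205 [0.3 0.3 0. ] 173.4 34.08524167880636
[ 271  160   16   91 1249] centre [513.86 244.35  70.  ] len 10.941621041828785 72.5657150772022 yaw of long axis vs y -0.18655144743454308
```

Request:
apply_moves(
  increments=[
    {"jaw": 0,"dx": 3.6,"dy": -6,"dz": 0,"yaw": 0.12},
    {"jaw": 0,"dx": 3.6,"dy": -6,"dz": 0,"yaw": 0.12},
    {"jaw": 0,"dx": 3.6,"dy": -6,"dz": 0,"yaw": 0.12},
    {"jaw": 0,"dx": 3.6,"dy": -6,"dz": 0,"yaw": 0.12},
    {"jaw": 0,"dx": 3.8,"dy": -6.3,"dz": 0,"yaw": 0.12},
    {"jaw": 0,"dx": 0,"dy": 0,"dz": 0,"yaw": 0.12},
    {"jaw": 0,"dx": 0,"dy": 0,"dz": 0,"yaw": 0.12},
    {"jaw": 0,"dx": 0,"dy": 0,"dz": 0,"yaw": 0.12},
    {"jaw": 0,"dx": 0,"dy": 0,"dz": 0,"yaw": 0.12},
    {"jaw": 0,"dx": 0,"dy": 0,"dz": 0,"yaw": 0.12},
  ],
)

```text
time_s: 13.9
eef_pos: [532.0, 213.0, 338.2]
orientation: [[-0.842, 0.54, -0.004], [0.54, 0.842, -0.001], [0.003, -0.003, -1.0]]
contact_force: [-0.8, 0.7, -0.3]
width: 0.1
grasp_force: 0.0
```

Request:
apply_moves(
  increments=[
    {"jaw": 0,"dx": 0,"dy": 0,"dz": 0,"yaw": 0.12},
    {"jaw": 0,"dx": 0,"dy": 0,"dz": 0,"yaw": 0.12},
    {"jaw": 0,"dx": 0,"dy": 0,"dz": 0,"yaw": 0.12},
    {"jaw": 0,"dx": 0,"dy": 0,"dz": 0,"yaw": 0.01},
    {"jaw": 0,"dx": 0,"dy": 0,"dz": -30,"yaw": 0},
    {"jaw": 0,"dx": 0,"dy": 0,"dz": -30,"yaw": 0},
    {"jaw": 0,"dx": 0,"dy": 0,"dz": -20,"yaw": 0},
    {"jaw": 0,"dx": 0,"dy": 0,"dz": 0,"yaw": 0},
    {"jaw": 0,"dx": 0,"dy": 0,"dz": 0,"yaw": 0},
    {"jaw": 0,"dx": 0,"dy": 0,"dz": 0,"yaw": 0},
  ],
)

```text
time_s: 14.73
eef_pos: [532.7, 213.3, 261.6]
orientation: [[-0.979, 0.205, 0.001], [0.205, 0.979, 0.0], [-0.001, 0.001, -1.0]]
contact_force: [-0.3, -0.0, 0.3]
width: -0.2
grasp_force: 0.0
```

Request:
apply_moves(
  increments=[
    {"jaw": 0,"dx": 0,"dy": 0,"dz": -15,"yaw": 0},
    {"jaw": 0,"dx": 0,"dy": 0,"dz": -10,"yaw": 0},
    {"jaw": 0,"dx": 0,"dy": 0,"dz": -5,"yaw": 0},
    {"jaw": 0,"dx": 0,"dy": 0,"dz": 0,"yaw": 0},
    {"jaw": 0,"dx": 0,"dy": 0,"dz": 0,"yaw": 0},
  ],
)

```text
time_s: 15.15
eef_pos: [532.4, 213.2, 231.1]
orientation: [[-0.979, 0.205, 0.0], [0.205, 0.979, 0.0], [-0.0, 0.0, -1.0]]
contact_force: [-0.6, 0.5, -0.1]
width: -0.2
grasp_force: 0.0
```

Request:
apply_moves(
  increments=[
    {"jaw": 0,"dx": -2,"dy": 0.4,"dz": 0,"yaw": 0},
    {"jaw": 0,"dx": -2,"dy": 0.4,"dz": 0,"yaw": 0},
    {"jaw": 0,"dx": -2,"dy": 0.4,"dz": 0,"yaw": 0},
    {"jaw": 0,"dx": 0,"dy": 0,"dz": 0,"yaw": 0},
  ],
)

```text
time_s: 15.48
eef_pos: [526.0, 214.5, 231.2]
orientation: [[-0.979, 0.204, 0.0], [0.204, 0.979, 0.0], [-0.0, 0.0, -1.0]]
contact_force: [-0.3, 0.3, 0.3]
width: -0.5
grasp_force: 0.0
```

Run:
```python
import numpy as np
a=-0.208;c=np.array([514.3,244.4]);R=lambda t:np.array([[np.cos(t),-np.sin(t)],[np.sin(t),np.cos(t)]])
p=[c+R(a-t)@[17,-27] for t in np.radians(np.arange(0,91,6))]
print(np.round(p[0],1),np.round(p[-1],1));print(np.round(np.diff(p,axis=0),1).tolist())
```

```text
[525.4 214.5] [484.4 233.3]
[[-3.2, -1.0], [-3.3, -0.7], [-3.3, -0.3], [-3.3, 0.0], [-3.3, 0.4], [-3.3, 0.7], [-3.2, 1.1], [-3.0, 1.4], [-2.9, 1.7], [-2.7, 2.0], [-2.5, 2.3], [-2.2, 2.5], [-1.9, 2.7], [-1.6, 2.9], [-1.3, 3.1]]
```

Now I'll push along the arc, turning the tool 6° (0.105 rad) clockwise per row.

Request:
apply_moves(
  increments=[
    {"jaw": 0,"dx": -3.2,"dy": -1,"dz": 0,"yaw": -0.105},
    {"jaw": 0,"dx": -3.3,"dy": -0.7,"dz": 0,"yaw": -0.105},
    {"jaw": 0,"dx": -3.3,"dy": -0.3,"dz": 0,"yaw": -0.105},
    {"jaw": 0,"dx": -3.3,"dy": 0,"dz": 0,"yaw": -0.105},
    {"jaw": 0,"dx": -3.3,"dy": 0.4,"dz": 0,"yaw": -0.105},
  ],
)

```text
time_s: 15.9
eef_pos: [509.7, 212.7, 231.0]
orientation: [[-0.741, 0.671, 0.001], [0.671, 0.741, -0.0], [-0.0, 0.0, -1.0]]
contact_force: [-1.3, -0.5, -0.2]
width: -0.3
grasp_force: 0.1
```

Request:
apply_moves(
  increments=[
    {"jaw": 0,"dx": -3.3,"dy": 0.7,"dz": 0,"yaw": -0.105},
    {"jaw": 0,"dx": -3.2,"dy": 1.1,"dz": 0,"yaw": -0.105},
    {"jaw": 0,"dx": -3,"dy": 1.4,"dz": 0,"yaw": -0.105},
    {"jaw": 0,"dx": -2.9,"dy": 1.7,"dz": 0,"yaw": -0.105},
    {"jaw": 0,"dx": -2.7,"dy": 2,"dz": 0,"yaw": -0.105},
  ],
)

```text
time_s: 16.32
eef_pos: [494.6, 219.6, 231.0]
orientation: [[-0.305, 0.952, 0.0], [0.952, 0.305, -0.0], [-0.0, 0.0, -1.0]]
contact_force: [0.6, -0.1, -0.2]
width: 0.1
grasp_force: 0.2
```

Request:
apply_moves(
  increments=[
    {"jaw": 0,"dx": -2.5,"dy": 2.3,"dz": 0,"yaw": -0.105},
    {"jaw": 0,"dx": -2.2,"dy": 2.5,"dz": 0,"yaw": -0.105},
    {"jaw": 0,"dx": -1.9,"dy": 2.7,"dz": 0,"yaw": -0.105},
    {"jaw": 0,"dx": -1.6,"dy": 2.9,"dz": 0,"yaw": -0.105},
    {"jaw": 0,"dx": -1.3,"dy": 3.1,"dz": 0,"yaw": -0.105},
    {"jaw": 0,"dx": 0,"dy": 0,"dz": 0,"yaw": 0},
  ],
)

```text
time_s: 16.82
eef_pos: [485.1, 233.5, 231.1]
orientation: [[0.21, 0.978, 0.0], [0.978, -0.21, 0.0], [0.0, 0.0, -1.0]]
contact_force: [-0.4, -0.7, 0.5]
width: 0.1
grasp_force: 0.3
```

```bash
python3 look.py wrist w7; python3 hm.py w7;python3 look.py scene c7; python3 look.py side s7
python3 - <<'E'
from h import *
import cv2
np.set_printoptions(precision=2,suppress=True)
for n in('scene','side'):
    g=cv2.imread(f'pics/{"c" if n=="scene" else "s"}7.png').max(2);p=proj(n,[514,244,70]);print(n,p)
    k,l,st,c=cv2.connectedComponentsWithStats((g<50).astype(np.uint8))
    for i in range(1,k):
        if st[i,4]>15 and np.hypot(*(c[i]-p))<40: print(st[i],c[i])
E
```

```text
16.8167 [485.1 233.5 231.1] -0.2111 [-0.4 -0.7  0.5] 173.4 0.1380148714001152
16.8667 [485.2 233.3 231. ] -0.2074 [ 1.  -0.2  0.8] 173.4 0.01509525532551006
16.9167 [485.3 233.2 231. ] -0.2071 [-0.4 -0.4  1.4] 173.4 0.03974832084068105
scene [344.22 186.61]
[326 131  30  68 701] [339.66 156.53]
side [182.92 172.4 ]
[ 143  115   56   72 2087] [170.3  151.55]
```

Request:
apply_moves(
  increments=[
    {"jaw": 0,"dx": -0.8,"dy": -4,"dz": 0,"yaw": 0},
    {"jaw": 0,"dx": -0.8,"dy": -4,"dz": 0,"yaw": 0},
    {"jaw": 0,"dx": 0,"dy": 0,"dz": 20,"yaw": 0},
    {"jaw": 0,"dx": 0,"dy": 0,"dz": 30,"yaw": 0},
    {"jaw": 40,"dx": 10,"dy": 3,"dz": 30,"yaw": 0},
    {"jaw": 40,"dx": 10,"dy": 3,"dz": 30,"yaw": 0},
    {"jaw": 40,"dx": 10,"dy": 3,"dz": 0,"yaw": 0},
    {"jaw": 40,"dx": 0,"dy": 0,"dz": 0,"yaw": 0},
    {"jaw": 40,"dx": 0,"dy": 0,"dz": 0,"yaw": 0},
    {"jaw": 40,"dx": 0,"dy": 0,"dz": 0,"yaw": 0},
  ],
)

```text
time_s: 17.8
eef_pos: [513.1, 233.7, 339.0]
orientation: [[0.208, 0.978, -0.003], [0.978, -0.208, -0.001], [-0.002, -0.003, -1.0]]
contact_force: [-0.4, 0.2, -0.6]
width: 33.9
grasp_force: 0.0
```

```bash
python3 look.py wrist w8; python3 hm.py w8
```

```text
17.8 [513.1 233.7 339. ] -0.21 [-0.4  0.2 -0.6] 173.4 33.882581173259396
[ 228  185   95   23 1531] centre [510.98 243.8   70.  ] len 13.388855196666219 71.61927756986518 yaw of long axis vs y 1.2873190665704788
```

Run:
```python
from h import *
import json,cv2
np.set_printoptions(precision=2,suppress=True)
s=json.load(open('pics/w8.json'));s['eef_pos']=np.array(s['eef_pos'])
g=cv2.imread('pics/w8.png').max(2).astype(float)
T,B,U,V=[],[],[],[]
for c in range(232,320,8):
    r=np.where(g[180:212,c]<60)[0]+180; print(c,r.min(),r.max(),end='; ')
    T.append(wonz((c,r.min()-.5),s,70));B.append(wonz((c,r.max()+.5),s,70))
for n,A in(('top',T),('bot',B)):
    A=np.array(A);k=np.polyfit(A[:,0],A[:,1],1)[0];print(n,'x-dir yaw',np.arctan(k))
# plate side edges for rail yaw
for lo,hi,sg in((225,262,1),(290,335,-1)):
    P=[]
    for r in list(range(60,170,6)):
        d=np.diff(g[r,lo:hi])*sg;P.append(wonz((lo+np.argmax(d)+.5,r),s,34))
    P=np.array(P);k=np.polyfit(P[:,1],P[:,0],1);res=P[:,0]-np.polyval(k,P[:,1]);ok=abs(res)<2;k=np.polyfit(P[ok,1],P[ok,0],1);print('plate edge yaw',-np.arctan(k[0]),ok.sum())
```

```text
232 185 201; 240 186 201; 248 186 202; 256 187 202; 264 187 203; 272 188 204; 280 189 204; 288 189 205; 296 190 205; 304 190 206; 312 191 207; top x-dir yaw -0.28520486421066416
bot x-dir yaw -0.2875861638813203
plate edge yaw -0.20558635970999806 17
plate edge yaw -0.21316162638005345 11
```

The handle yaw is -0.286 and the rail's is -0.208, so it turned about 4.5° too far. I'll nudge its other end back by about 2.5 mm.

Request:
apply_moves(
  increments=[
    {"jaw": 0,"dx": 9,"dy": -12.7,"dz": 0,"yaw": 0},
    {"jaw": 0,"dx": 9,"dy": -12.8,"dz": 0,"yaw": 0},
    {"jaw": 0,"dx": 0,"dy": 0,"dz": -30,"yaw": 0},
    {"jaw": 0,"dx": 0,"dy": 0,"dz": -30,"yaw": 0},
    {"jaw": 0,"dx": 0,"dy": 0,"dz": -30,"yaw": 0},
    {"jaw": 0,"dx": 0,"dy": 0,"dz": -18,"yaw": 0},
    {"jaw": 0,"dx": 0,"dy": 0,"dz": 0,"yaw": 0},
    {"jaw": 0,"dx": 0,"dy": 0,"dz": 0,"yaw": 0},
    {"jaw": 0,"dx": 0,"dy": 0,"dz": 0,"yaw": 0},
  ],
)

```text
time_s: 18.6
eef_pos: [531.9, 208.8, 233.8]
orientation: [[0.208, 0.978, 0.001], [0.978, -0.208, 0.0], [0.001, 0.001, -1.0]]
contact_force: [0.4, -0.8, 0.4]
width: 0.2
grasp_force: 0.0
```

Request:
apply_moves(
  increments=[
    {"jaw": 0,"dx": 0.8,"dy": 3.9,"dz": -2,"yaw": 0},
    {"jaw": 0,"dx": 0.8,"dy": 3.9,"dz": 0,"yaw": 0},
    {"jaw": 0,"dx": 0.2,"dy": 1,"dz": 0,"yaw": 0},
    {"jaw": 0,"dx": 0.2,"dy": 1,"dz": 0,"yaw": 0},
    {"jaw": 0,"dx": 0.2,"dy": 1,"dz": 0,"yaw": 0},
    {"jaw": 0,"dx": 0.2,"dy": 1,"dz": 0,"yaw": 0},
    {"jaw": 0,"dx": 0.2,"dy": 0.9,"dz": 0,"yaw": 0},
    {"jaw": 0,"dx": 0,"dy": 0,"dz": 0,"yaw": 0},
    {"jaw": 0,"dx": 0,"dy": 0,"dz": 0,"yaw": 0},
  ],
)

```text
time_s: 19.35
eef_pos: [534.3, 221.4, 230.7]
orientation: [[0.208, 0.978, -0.0], [0.978, -0.208, 0.0], [0.0, -0.0, -1.0]]
contact_force: [-0.5, -0.3, 0.4]
width: -0.1
grasp_force: 0.0
```

Request:
apply_moves(
  increments=[
    {"jaw": 0,"dx": -0.8,"dy": -4,"dz": 0,"yaw": 0},
    {"jaw": 0,"dx": -0.8,"dy": -4,"dz": 0,"yaw": 0},
    {"jaw": 0,"dx": 0,"dy": 0,"dz": 20,"yaw": 0},
    {"jaw": 0,"dx": 0,"dy": 0,"dz": 30,"yaw": 0},
    {"jaw": 40,"dx": -10,"dy": 6,"dz": 30,"yaw": 0},
    {"jaw": 40,"dx": -10,"dy": 6,"dz": 28,"yaw": 0},
    {"jaw": 40,"dx": 0,"dy": 6,"dz": 0,"yaw": 0},
    {"jaw": 40,"dx": 0,"dy": 0,"dz": 0,"yaw": 0},
    {"jaw": 40,"dx": 0,"dy": 0,"dz": 0,"yaw": 0},
    {"jaw": 40,"dx": 0,"dy": 0,"dz": 0,"yaw": 0},
  ],
)

```text
time_s: 20.18
eef_pos: [512.5, 230.9, 336.8]
orientation: [[0.209, 0.978, -0.003], [0.978, -0.209, -0.001], [-0.002, -0.003, -1.0]]
contact_force: [-0.1, 0.2, -0.6]
width: 34.3
grasp_force: 0.0
```

```bash
python3 look.py wrist w9; python3 hm.py w9
```

```text
20.1833 [512.5 230.9 336.8] -0.2103 [-0.1  0.2 -0.6] 173.4 34.28564547436536
[ 227  182   97   20 1571] centre [511.19 244.72  70.  ] len 71.76952700870446 12.98320997760001 yaw of long axis vs y 1.402526654417474
```

```bash
python3 look.py scene c9
python3 - <<'E'
from h import *
import json,cv2
s=json.load(open('pics/w9.json'));s['eef_pos']=np.array(s['eef_pos'])
g=cv2.imread('pics/w9.png').max(2).astype(float)
T,B=[],[]
for c in range(232,320,4):
    r=np.where(g[176:208,c]<60)[0]+176;T.append(wonz((c,r.min()-.5),s,70));B.append(wonz((c,r.max()+.5),s,70))
for A in(T,B):
    A=np.array(A);print('yaw',np.arctan(np.polyfit(A[:,0],A[:,1],1)[0]))
P=[]
for r in range(60,165,5): P.append(wonz((225+np.argmax(np.diff(g[r,225:262]))+.5,r),s,34))
P=np.array(P);k=np.polyfit(P[:,1],P[:,0],1);print('rail',-np.arctan(k[0]))
# bystanders and carton: change between first and current scene pictures
a,b=[cv2.imread(f'pics/{n}.png').astype(int) for n in('scene0','c9')];d=abs(a-b).max(2)
for n,(x,y,w,h) in dict(phone=(245,262,72,50),bangle=(245,230,34,26),marker_g=(246,184,20,40),marker_r=(234,346,72,18)).items(): print(n,(d[y:y+h,x:x+w]>40).sum())
# flap free edges in scene: predicted pixel for angle, brown test along each flap
hsv=cv2.cvtColor(b.astype(np.uint8),cv2.COLOR_BGR2HSV);al=-.254;ex=np.array([np.cos(al),np.sin(al),0]);ey=np.array([-np.sin(al),np.cos(al),0])
for sg in(1,-1):
    print(sg,[(th,np.mean([(lambda q:0<hsv[int(q[1]),int(q[0]),0]<20 and hsv[int(q[1]),int(q[0]),1]>80)(proj('scene',np.array([563,-185,90])+u*ex+sg*(63-r*np.cos(th))*ey+[0,0,r*np.sin(th)])) for u in(-50,-20,20,50) for r in (20,30,42)]).round(2)) for th in(.7,1.2,1.6,2,2.4,2.7,3.)])
E
```

```text
20.2333 [512.5 230.8 336.6] -0.2105 [-0.6 -0.9 -0.4] 173.4 34.318244035847094
yaw -0.16632166250291378
yaw -0.17445669816458015
rail -0.2443325729754431
phone 0
bangle 198
marker_g 204
marker_r 0
1 [(0.7, np.float64(0.42)), (1.2, np.float64(0.33)), (1.6, np.float64(0.33)), (2, np.float64(0.83)), (2.4, np.float64(0.92)), (2.7, np.float64(1.0)), (3.0, np.float64(1.0))]
-1 [(0.7, np.float64(0.58)), (1.2, np.float64(0.83)), (1.6, np.float64(0.83)), (2, np.float64(0.83)), (2.4, np.float64(0.92)), (2.7, np.float64(0.75)), (3.0, np.float64(0.75))]
```

Run:
```python
from h import *
import cv2
for n in('scene0','c9'):
    b=cv2.imread(f'pics/{n}.png');h=cv2.cvtColor(b,cv2.COLOR_BGR2HSV)
    B=(h[225:260,240:285,0]<30)&(h[225:260,240:285,1]>110);y,x=np.where(B);print(n,'bangle bbox',x.min()+240,x.max()+240,y.min()+225,y.max()+225,B.sum())
    G=(abs(h[180:225,240:270,0].astype(int)-65)<20)&(h[180:225,240:270,1]>100);y,x=np.where(G);print('green',x.mean()+240,y.mean()+180)
    W=b[180:225,240:270].min(2)>np.median(b[180:225,240:270].min(2))+35;y,x=np.where(W);print('white',x.min()+240,x.max()+240,y.min()+180,y.max()+180, x.mean()+240,y.mean()+180)
```

```text
scene0 bangle bbox 249 275 232 252 138
green 258.0 210.83333333333334
white 251 261 187 219 255.41860465116278 200.97674418604652
c9 bangle bbox 249 275 232 252 137
green 258.0 210.83333333333334
white 247 269 180 224 259.81909547738695 205.00502512562815
```

The bystanders are unmoved; the picture differences are only the arm's shadow. The handle is within about 2° of square, so I'm handing in.

```bash
python3 -c "
from plant import arm
print(arm.sign_off())"
```

```text
the job is handed in; nothing more can be done
None
```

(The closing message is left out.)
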